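# Build up the edge grinder's spindle: spacers and wheel in order

## Task

Set up the bench edge grinder for thick plate: thread the thick spacer onto its upright spindle down to the shoulder, then the thinner spacer, then the grinding wheel on top, each pressed fully home and square before the next one goes on. The sprung sleeve on the spindle drags on the bores and the spindle gives a little on its spring, so push until the part has really stopped sliding, but gently: about 20 N seats any of them, and a slam or a push of more than 60 N on the shoulder would hurt the bearings. Let go of everything and leave the nut and the other things on the bench as they lie.

Things in the scene. Friction and masses are not known exactly. Their poses are not given: they have to be found in the camera images.
- grinder: Low grey-green bench grinder, body 240 x 220 mm, fixed. Origin: on the bench under the spindle axis, z up, x towards its rear; its body reaches 105 mm to its front and 145 mm to its rear. Tray rim 118 mm above the bench. A short copper water pipe stands at its rear left corner, 105 mm or more from the axis, up to 162 mm high.
- shoulder: Upright steel spindle of the grinder. Origin: on its axis, on the upper face of its shoulder (34 mm dia, 12 mm clear above the tray's boss) where the first part seats, 140 mm above the bench; z up. The spindle is sprung along its axis: it gives way under the drag and the push, up to 10 mm, and comes back when let go. So a part pushed only to the height measured before stays short of home.
- sleeve_top (a point): On the spindle axis 51 mm above the shoulder, at the tops of the split sleeve: four upright sprung leaves, 23 mm over them when free, tapering in over the top 10 mm, that a 21.5 mm bore squeezes in as it slides down. They drag on it with up to about 15 N, so a part stays where it is let go. Above, a conical nose, 17 mm dia narrowing to 11 mm, ends 62 mm above the shoulder.
- thick_spacer: Thick spacer: plain steel ring, 40 mm outside dia, 21.5 mm bore, 22 mm thick, 0.16 kg. Origin at its centre, z along its axis; lies flat on the bench at the start (origin 11 mm up). Goes on first, against the shoulder.
- thin_spacer: Thinner spacer: plain aluminium ring, 50 mm outside dia, 21.5 mm bore, 14 mm thick, 0.07 kg. Origin at its centre, z along its axis; lies flat on the bench at the start (origin 7 mm up). Goes on second.
- wheel: Grinding wheel: flat steel disc with a dark grit rim, 64 mm outside dia, 21.5 mm bore, 9 mm thick, 0.18 kg. Origin at its centre, z along its axis; lies flat on the bench at the start (origin 4.5 mm up). Goes on last; either face up.
- nut: Bystander, leave alone: hexagon spindle nut, dark steel, 30 mm across flats, 16 mm high; goes on later. Origin under its centre.
- spanner: Bystander, leave alone: steel spanner, 190 mm. Origin under its centre.
- brush: Bystander, leave alone: bench brush, 180 mm. Origin under its centre.
- rubbing_stone: Bystander, leave alone: grey rubbing stone, 100 x 42 x 25 mm. Origin under its centre.
- jar: Bystander, leave alone: lidded jar, 60 mm dia, 75 mm tall. Origin under its centre.
- bottle: Bystander, leave alone: white bottle, 60 mm dia, 165 mm tall. Origin under its centre.
- glass_tile: Bystander, leave alone: dark glass sample in a lead frame, 100 x 75 x 6 mm. Origin under its centre.
Not all that is in view belongs to the job. What is shaped like the wheel but orange or turquoise is not meant.

How it is judged:
By the outcome, as a careful person would: the job done as asked, in the order asked, and still so for the second after the job is handed in, with the robot touching nothing.
It also fails if it takes over 70 s, if anything falls off the work surface, if the arm or the gripper's body presses on something with over 40 N, if the wrist force passes 120 N, or if a joint passes its speed limit or range.

## Robot

A 6-joint arm with a two-finger parallel gripper is mounted at the origin on the work surface. World frame = base frame: x ahead of the robot, y to its left, z up, the work surface at z = 0. Lengths are in mm, angles in rad, forces in N, time in s.
With the tool pointing down it reaches from about 375 to 925 mm from the base axis. Payload 5.7 kg.
Tool frame: the origin (TCP) lies between the finger pads; the fingertips stand 19 mm ahead of it and the grasp point (between the pads) is the TCP; z points along the fingers, y is the direction in which the jaws open and shut (so a half turn about z gives the same grasp; the last joint's range is limited). The gripper opens to 85 mm and grips with 20 to 120 N. Pads are 22 mm wide; open, the fingers measure 114 mm over their backs; the gripper's body (76 mm by 85 mm) begins 54 mm behind the grasp point. The pads swing forward as they close: fully open they stand 13 mm farther back than shut.
Start: joints at [-1.322, 0.359, 1.51, -0, 1.272, -0.115], TCP at [213.481, -560.706, 250.267] pointing down, gripper open.
Joint ranges: [-2.97, 2.97], [-1.01, 2.36], [0.21, 2.38], [-0.96, 4.11], [0.2, 2.71], [-2.98, 2.98]. Speed limits (rad/s): [2.39, 2.39, 3.14, 3.14, 3.14, 3.14].

## Interface

Orientations are given as a unit quaternion [w, x, y, z].
In Python, from cell import env gives the robot as it stands.
- The arm moves only by the tool move_arm, never from a script. Its argument "steps" is a list of rows, each a list of 3 entries, a list of its own where there are three numbers: the turn, a rotation vector about the tool's x, y, z in rad, then the shift along the tool's x, y, z in cm, then the finger opening in cm, from 0 to 8.54. A call has 1 to 8 rows; each row is the pose to reach, as a shift and turn from the pose commanded when the call began, along the tool's axes at that moment; what a row does not reach only later rows make up. A row lasts 1/12 s, in which the tool goes at most 41.7 mm and 7.16 degrees, less where a joint would pass 70% of its speed; a pose out of reach is approached as far as the arm can. A call with a gripper value outside its range is refused whole. The fingers move at their own pace and stop on an object; "force" is the grip in N (left out, the last holds). Time passes only in rows, so rows that repeat a pose let the fingers close. It gives the time, the measured TCP pose, the force and the opening at its end, in the units of the state.
- env.get_obs(): the state, without advancing time (a new reading comes with each control period).
- env.grab_frame(name): name is "side" or "top" or "wrist"; returns the picture (384x512x3 uint8, blue, green, red); there is no depth.
- env.calibration(name): a dict with "fx", "fy", "cx", "cy" (pixels), "dist_coeffs" ([k1, k2, p1, p2, k3] as OpenCV has them; the pictures are not rectified), "T" (4x4, takes a point from camera to world coordinates); the wrist camera has in their place "T_tool_cam" (4x4, takes a point from camera to tool coordinates, whose origin is the TCP and whose axes are the flange's). Camera axes: x right, y up, looking along -z (the intrinsics and any distortion apply to the point x, -y, -z); pixel columns grow to the right and rows downward; lengths in mm; the calibration is good to about 2 mm. A picture is of the moment at which its call begins: read the wrist's pose just before it. calibration takes no time and is no camera call.
- env.job_done(): hands the job in, once; it reports no verdict.
The state is a dict: "time": time; "joint_positions": joint angles; "qvel": joint speeds; "tau": joint torques, N m; "ee_pos": TCP position; "ee_rot": TCP orientation; "wrist_force": force on the tool from outside, world axes, zero at the start; "wrist_torque": the same for the moment, N m; "opening": opening from 0.0 (shut) to 1.0 (fully open).
Only numpy, scipy, OpenCV 4.12 (cv2) and the standard library are available. Lean on these libraries where they do the work, as an engineer would, in place of code of your own. Each camera call takes 0.05 s, during which the arm holds its last target. There are 200 camera calls.

## Working session

There is one attempt and no reset: what is moved stays moved. The work goes in short steps, Python scripts to look and compute and a tool call to move; the robot and the scene stay as the last step left them, time stands still between calls to the robot, and variables do not carry over. Pictures are saved under pics/ and viewed, about 8 in all and at most 12, crops included, and the job is handed in when it is done.

Besides the shell and the picture viewer there is one more tool, called after "Request:" as name(argument=value, ...) on one line, values as JSON. move_arm: Moves the arm, as the interface text tells. Its arguments: {"type":"object","properties":{"steps":{"type":"array"},"force":{"type":"number"}},"required":["steps"]}

```bash
mkdir -p pics; ls; python3 - <<'E'
from cell import env
import cv2,numpy as np
o=env.get_obs();print(o)
for n in("side","top"):
    cv2.imwrite(f"pics/{n}0.png",env.grab_frame(n));print(n,env.calibration(n))
print(env.calibration("wrist"))
E
```

```text
pics
{'time': 0.0, 'joint_positions': array([-1.32211386e+00,  3.59478588e-01,  1.51145717e+00, -1.53860739e-05,
        1.27247088e+00, -1.15090979e-01]), 'qvel': array([-6.22489900e-05, -1.77002742e-03,  6.99975511e-04, -9.71824974e-04,
       -4.82484309e-04, -1.60050565e-03]), 'tau': array([ 2.71293175e-03, -5.27620268e+01, -2.78620613e+01, -2.18648728e-05,
        1.28005369e-02, -1.62948822e-05]), 'ee_pos': array([ 213.31428793, -560.10646696,  249.45985361]), 'ee_rot': array([-9.04480047e-04,  9.83503348e-01,  1.80887649e-01, -6.78730396e-05]), 'wrist_force': array([-0.29044159, -0.13779465, -0.38767022]), 'wrist_torque': array([ 0.04123356, -0.00468885,  0.03348524]), 'opening': 0.9973663700470716}
side {'fx': 425.92205371023516, 'fy': 425.92205371023516, 'cx': 262.60567075926633, 'cy': 193.62790089278187, 'dist_coeffs': array([-0.08134329,  0.        ,  0.        ,  0.        ,  0.        ]), 'T': array([[ 9.66940112e-01,  1.33380553e-01, -2.17339477e-01,
         2.77546494e+02],
       [-2.54935129e-01,  5.25370989e-01, -8.11784087e-01,
        -1.10761737e+03],
       [ 5
[... 547 characters left out ...]
5e-03,  2.05741343e-01,  9.78604228e-01,
         1.40840272e+03],
       [ 0.00000000e+00,  0.00000000e+00,  0.00000000e+00,
         1.00000000e+00]])}
{'fx': 307.9821075580618, 'fy': 307.9821075580618, 'cx': 257.3109700924894, 'cy': 192.78992684017197, 'dist_coeffs': array([-0.08474375,  0.        ,  0.        ,  0.        ,  0.        ]), 'T_tool_cam': array([[-7.34702976e-04,  9.58775982e-01,  2.84162059e-01,
         7.12896447e+01],
       [ 9.99999727e-01,  7.27257035e-04,  1.31707228e-04,
        -3.07427305e-01],
       [-8.03811294e-05,  2.84162078e-01, -9.58776255e-01,
        -1.23589994e+02],
       [ 0.00000000e+00,  0.00000000e+00,  0.00000000e+00,
         1.00000000e+00]])}
```

View pics/top0.png

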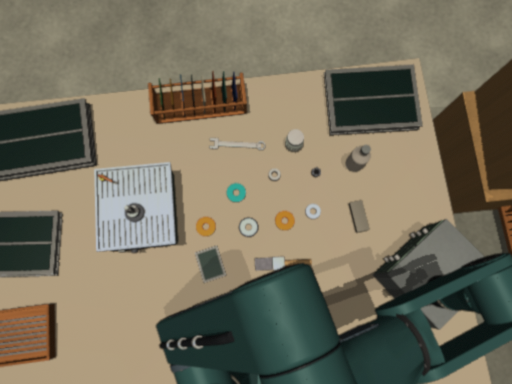

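View pics/side0.png

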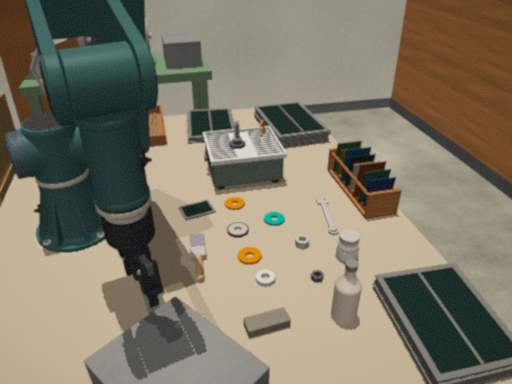

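```bash
cat > h.py <<'E'
from cell import env
import cv2,numpy as np
from scipy.spatial.transform import Rotation as R
def Rt(o): return R.from_quat(np.roll(o["ee_rot"],-1)).as_matrix()
def camT(n,o=None):
    c=env.calibration(n)
    if n!="wrist": return c,c["T"]
    T=np.eye(4);T[:3,:3]=Rt(o);T[:3,3]=o["ee_pos"]
    return c,T@c["T_tool_cam"]
def KD(c): return np.array([[c["fx"],0,c["cx"]],[0,c["fy"],c["cy"]],[0,0,1.]]),np.array(c["dist_coeffs"])
def unproj(n,uv,z,o=None):
    c,T=camT(n,o);K,D=KD(c)
    p=cv2.undistortPoints(np.array(uv,float).reshape(-1,1,2),K,D).reshape(-1,2)
    d=np.c_[p[:,0],-p[:,1],-np.ones(len(p))]@T[:3,:3].T
    return T[:3,3]+d*((np.asarray(z)-T[2,3])/d[:,2])[:,None]
def proj(n,P,o=None):
    c,T=camT(n,o);K,D=KD(c)
    q=(np.atleast_2d(P)-T[:3,3])@T[:3,:3];q=q*[1,-1,-1]
    return cv2.projectPoints(q.reshape(-1,1,3),np.zeros(3),np.zeros(3),K,D)[0].reshape(-1,2)
def shift(o,target):  # cm in tool axes
    return Rt(o).T@(np.array(target,float)-o["ee_pos"])/10
def yaw(o):
    M=Rt(o);return np.arctan2(M[1,0],M[0,0]) # tool x heading
E
python3 - <<'E'
from h import *
for nm,t,s,z in [("thick",(274,174),(302,241),22),("thin",(313,211),(265,277),14),("wheel",(248,227),(238,229),9),("nut",(316,172),(317,276),16),("nose",(133.5,209),(237,124),202),("shoulder",(136,213),(236,143),140),("pipe",(110,180),(263,126),150)]:
    print(nm,unproj("top",[t],z)[0].round(),unproj("side",[s],z)[0].round())
o=env.get_obs();print(yaw(o),Rt(o).round(3))
a=cv2.imread("pics/top0.png")[150:260,85:335];b=cv2.imread("pics/side0.png")[110:190,190:320]
cv2.imwrite("pics/c.png",np.vstack([cv2.resize(a,(750,330),interpolation=2),cv2.copyMakeBorder(cv2.resize(b,None,fx=3.2,fy=3.2,interpolation=2),0,0,0,334,0)]))
E
```

```text
thick [ 625. -239.   22.] [ 621. -251.   22.]
thin [ 489. -349.   14.] [ 487. -354.   14.]
wheel [ 464. -134.    9.] [ 464. -137.    9.]
nut [ 617. -378.   16.] [ 614. -385.   16.]
nose [528. 179. 202.] [531. 169. 202.]
shoulder [528. 188. 140.] [523. 156. 140.]
pipe [634. 255. 150.] [640. 247. 150.]
0.3637543430471318 [[ 0.935  0.356 -0.   ]
 [ 0.356 -0.935  0.002]
 [ 0.    -0.002 -1.   ]]
```

View pics/c.png

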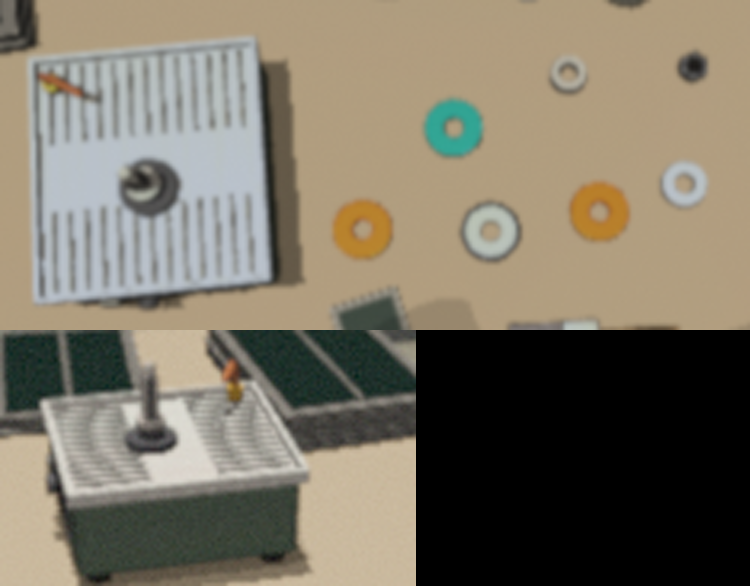

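Request:
move_arm(steps=[[[0,0,0],[3.8,-1.2,0],8.5],[[0,0,0],[7.6,-2.4,0],8.5],[[0,0,0],[11.4,-3.5,0],8.5],[[0,0,0],[15.2,-4.7,0],8.5],[[0,0,0],[19,-5.9,0],8.5],[[0,0,0],[22.8,-7,0],8.5],[[0,0,0],[26.6,-8.2,0],8.5],[[0,0,0],[30.4,-9.3,0],8.5]])

```text
time: 0.77
ee_pos: [465.5, -363.9, 250.0]
ee_rot: [-0.0, 0.984, 0.181, -0.0]
wrist_force: [0.5, -0.6, -0.2]
opening: 0.998
```

Request:
move_arm(steps=[[[0,0,0],[3.8,-1.2,1],8.5],[[0,0,0],[7.6,-2.4,3],8.5],[[0,0,0],[11.4,-3.5,5],8.5],[[0,0,0],[15.2,-4.7,7],8.5],[[0,0,0],[19.4,-5.9,10],8.5],[[0,0,0],[19.4,-5.9,10],8.5],[[0,0,0],[19.4,-5.9,10],8.5]])

```text
time: 1.35
ee_pos: [625.5, -237.9, 146.5]
ee_rot: [-0.002, 0.983, 0.183, -0.002]
wrist_force: [0.4, -0.0, -0.3]
opening: 0.992
```

```bash
cat > look.py <<'E'
from h import *
import sys
o=env.get_obs();f=env.grab_frame("wrist");n=sys.argv[1];cv2.imwrite(f"pics/{n}.png",f)
np.save(f"pics/{n}.npy",np.r_[o["ee_pos"],o["ee_rot"]])
print(o["time"],o["ee_pos"].round(1),Rt(o).round(3).tolist(),o["wrist_force"].round(1),o["opening"])
E
python3 look.py w1
```

```text
1.35 [ 625.5 -237.9  146.5] [[0.933, 0.359, -0.004], [0.359, -0.933, 0.003], [-0.003, -0.005, -1.0]] [ 0.4 -0.  -0.3] 0.9921946430859604
```

View pics/w1.png

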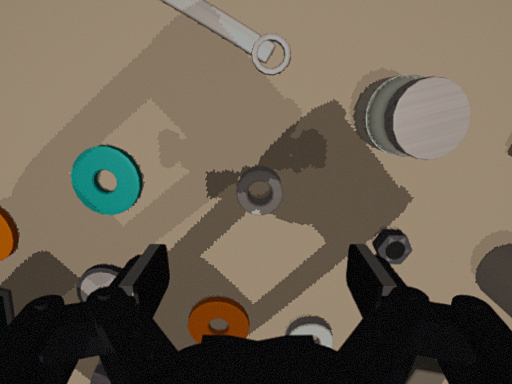

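```bash
cat > m.py <<'E'
from h import *
def load(n):
    v=np.load(f"pics/{n}.npy");return dict(ee_pos=v[:3],ee_rot=v[3:])
E
python3 - <<'E'
from m import *
o=load("w1")
P=unproj("wrist",[(260,187),(237,187),(283,187)],22,o);print(P.round(1),np.linalg.norm(P[1]-P[2]))
print("jar",unproj("wrist",[(431,117)],75,o).round(),"wheel",unproj("wrist",[(104,285)],9,o).round(),"thin",unproj("wrist",[(310,335)],14,o).round(),unproj("top",[(295,136)],75))
# segment check: outer radius search with Hough
g=cv2.cvtColor(cv2.imread("pics/w1.png"),6)
print(cv2.HoughCircles(g[150:225,220:300],cv2.HOUGH_GRADIENT,1,100,param1=100,param2=12,minRadius=19,maxRadius=27))
t=P[0].copy();t[2]=22;print("shift",shift(env.get_obs(),t))
E
```

```text
[[ 628.2 -238.3   22. ]
 [ 621.3 -220.3   22. ]
 [ 635.2 -256.2   22. ]] 38.45743173719069
jar [[ 724. -317.   75.]] wheel [[ 473. -130.    9.]] thin [[ 497. -344.   14.]] [[ 728.89796383 -318.22782922   75.        ]]
[[[38.5 38.5 23. ]]]
shift [ 0.44366809  0.02953683 12.61284602]
```

Request:
move_arm(steps=[[[0,0,0],[0.2,0,3.5],6.5],[[0,0,0],[0.3,0,7],6.5],[[0,0,0],[0.3,0,10],6.5],[[0,0,0],[0.3,0,11.5],6.5],[[0,0,0],[0.3,0,11.5],6.5],[[0,0,0],[0.3,0,11.5],6.5]])

```text
time: 1.9
ee_pos: [626.5, -241.6, 35.6]
ee_rot: [-0.0, 0.984, 0.18, -0.001]
wrist_force: [-0.1, -0.1, 1.4]
opening: 0.762
```

```bash
python3 look.py w2
```

```text
1.9 [ 626.5 -241.6   35.6] [[0.935, 0.355, -0.001], [0.355, -0.935, 0.0], [-0.001, -0.001, -1.0]] [-0.1 -0.1  1.4] 0.7615810023214161
```

View pics/w2.png

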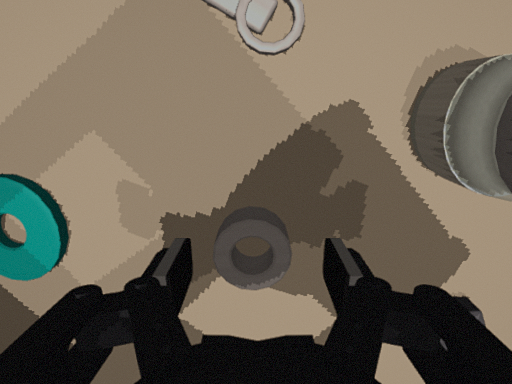

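```bash
python3 - <<'E'
from m import *
o=load("w2")
P=unproj("wrist",[(252.5,254),(215,252),(291,252),(252,219),(252,290)],22,o);print(P.round(1),np.linalg.norm(P[1]-P[2]),np.linalg.norm(P[3]-P[4]))
print("shift",[shift(env.get_obs(),p) for p in P[[0]]], shift(env.get_obs(),(P[3]+P[4])/2))
E
```

```text
[[ 624.6 -239.4   22. ]
 [ 619.  -221.7   22. ]
 [ 632.3 -256.9   22. ]
 [ 641.9 -232.7   22. ]
 [ 605.  -246.5   22. ]] 37.6214247239815 39.44959536556344
shift [array([-0.20787502, -0.34702848,  1.48320906])] [-0.32026581 -0.37282921  1.48307296]
```

Request:
move_arm(steps=[[[0,0,0],[-0.2,-0.3,1.5],6.5],[[0,0,0],[-0.2,-0.3,1.5],6.5],[[0,0,0],[-0.2,-0.3,1.5],3.5],[[0,0,0],[-0.2,-0.3,1.5],3.5],[[0,0,0],[-0.2,-0.3,1.5],3.5],[[0,0,0],[-0.2,-0.3,1.5],3.5],[[0,0,0],[-0.2,-0.3,1.5],3.5],[[0,0,0],[-0.2,-0.3,1.5],3.5]], force=70)

```text
time: 2.62
ee_pos: [625.7, -239.1, 22.6]
ee_rot: [0.001, 0.983, 0.181, 0.001]
wrist_force: [-1.5, 0.3, 6.1]
opening: 0.443
```

Request:
move_arm(steps=[[[0,0,0],[0,0,0],3.5],[[0,0,0],[0,0,-3],3.5],[[0,0,0],[0,0,-7],3.5],[[0,0,0],[0,0,-11],3.5],[[0,0,0],[0,0,-15],3.5],[[0,0,0],[0,0,-19],3.5],[[0,0,0],[0,0,-23],3.5],[[0,0,0],[0,0,-25],3.5]])

```text
time: 3.28
ee_pos: [626.5, -239.2, 277.5]
ee_rot: [0.003, 0.983, 0.181, 0.004]
wrist_force: [1.5, -0.7, -1.2]
opening: 0.447
```

```bash
python3 look.py w3; python3 - <<'E'
from h import *
o=env.get_obs();print(shift(o,(530,174,275)))
E
```

```text
3.2833 [ 626.5 -239.2  277.5] [[0.934, 0.356, 0.008], [0.356, -0.934, -0.004], [0.006, 0.006, -1.0]] [ 1.5 -0.7 -1.2] 0.44722965749535787
[  5.58247599 -42.16783395   0.16774824]
```

Request:
move_arm(steps=[[[0,0,0],[0.1,-3,-0.5],3.5],[[0,0,0],[0.2,-7,-1],3.5],[[0,0,0],[0.3,-11,-1],3.5],[[0,0,0],[0.4,-15,-1],3.5],[[0,0,0],[0.5,-19,-1],3.5],[[0,0,0],[0.6,-23,-1],3.5],[[0,0,0],[0.6,-27,-1],3.5],[[0,0,0],[0.6,-31,-1],3.5]])

```text
time: 4.0
ee_pos: [518.8, 55.1, 280.9]
ee_rot: [0.0, 0.984, 0.181, 0.0]
wrist_force: [1.3, 0.2, -2.0]
opening: 0.449
```

Request:
move_arm(steps=[[[0,0,0],[0,-4,0],3.5],[[0,0,0],[0,-7.5,0],3.5],[[0,0,0],[0,-10,0],3.5],[[0,0,0],[0,-11,0],3.5],[[0,0,0],[0,-11,0],3.5],[[0,0,0],[0,-11,0],3.5]])

```text
time: 4.5
ee_pos: [481.0, 156.2, 280.7]
ee_rot: [0.0, 0.983, 0.182, 0.0]
wrist_force: [-0.8, -0.4, -1.5]
opening: 0.445
```

```bash
python3 look.py w4
```

```text
4.5 [481.  156.2 280.7] [[0.934, 0.357, 0.001], [0.357, -0.934, -0.001], [0.001, 0.001, -1.0]] [-0.8 -0.4 -1.5] 0.44499459847080747
```

View pics/w4.png

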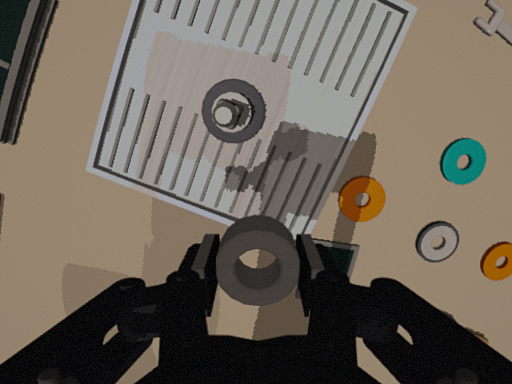

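```bash
python3 - <<'E'
from m import *
o=load("w4")
N=unproj("wrist",[(226,113)],202,o)[0];B=unproj("wrist",[(233.5,110.5)],128,o)[0]
print(N.round(1),B.round(1))
zt=o["ee_pos"][2]-.6
P=unproj("wrist",[(218.5,264),(298.5,264),(258,228),(258,304),(258,263)],zt,o)
M=Rt(o);print("ring in tool",((P-o["ee_pos"])@M).round(1))
print("bore bottom pred",proj("wrist",[o["ee_pos"]+M@[0,0,d] for d in(.6,22.6)],o))
im=cv2.imread("pics/w4.png");a=cv2.resize(im[75:150,195:275],None,fx=5,fy=5,interpolation=2);b=cv2.resize(im[205:315,210:310],None,fx=3.41,fy=3.41,interpolation=2)
print(a.shape,b.shape)
cv2.imwrite("pics/w4c.png",np.hstack([a,b[:375]]))
E
```

```text
[534.1 198.2 202. ] [533.6 198.7 128. ]
ring in tool [[  0.8 -18.    0.6]
 [  0.7  18.4   0.6]
 [ 18.5  -0.    0.6]
 [-20.8  -0.    0.6]
 [  1.3  -0.    0.6]]
bore bottom pred [[258.08091047 265.51891105]
 [257.97789325 244.13526172]]
(375, 400, 3) (375, 341, 3)
```

View pics/w4c.png

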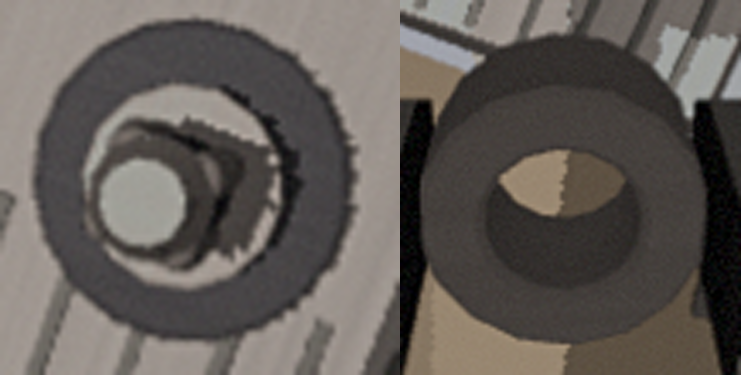

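```bash
python3 - <<'E'
from m import *
o=load("w4")
print(unproj("wrist",[(223.4,115.4)],202,o)[0].round(1),unproj("wrist",[(233,112)],140,o)[0].round(1),unproj("wrist",[(235,110)],128,o)[0].round(1))
zt=o["ee_pos"][2]-.6
P=unproj("wrist",[(257.8,268.5)],zt,o);M=Rt(o);r=((P-o["ee_pos"])@M)[0];print("ring in tool",r.round(1))
o=env.get_obs()
N=unproj("wrist",[(223.4,115.4)],202,load("w4"))[0]
for z in(265,):print(shift(o,N*[1,1,0]+[0,0,z])-[r[0]/10,r[1]/10,0])
E
```

```text
[532.1 199.3 202. ] [532.9 198.  140. ] [534.5 197.7 128. ]
ring in tool [-1.5 -0.1  0.6]
[ 6.45487176 -2.26120184  1.56488878]
```

Request:
move_arm(steps=[[[0,0,0],[2,-0.7,0],3.5],[[0,0,0],[5,-1.6,1],3.5],[[0,0,0],[6.4,-2.2,2.5],3.5],[[0,0,0],[6.4,-2.2,4],3.5],[[0,0,0],[6.4,-2.2,4.5],3.5],[[0,0,0],[6.4,-2.2,4.5],3.5],[[0,0,0],[6.4,-2.2,4.5],3.5]])

```text
time: 5.13
ee_pos: [532.8, 198.4, 235.3]
ee_rot: [0.0, 0.984, 0.18, -0.001]
wrist_force: [-0.0, 0.4, -1.9]
opening: 0.449
```

```bash
python3 look.py w5; python3 -c "
from h import *
im=cv2.imread('pics/w5.png');cv2.imwrite('pics/w5c.png',cv2.resize(im[180:330,170:350],None,fx=4,fy=4,interpolation=2))"
```

```text
5.1333 [532.8 198.4 235.3] [[0.935, 0.355, -0.001], [0.355, -0.935, -0.0], [-0.001, 0.0, -1.0]] [-0.   0.4 -1.9] 0.44851147975605876
```

View pics/w5c.png

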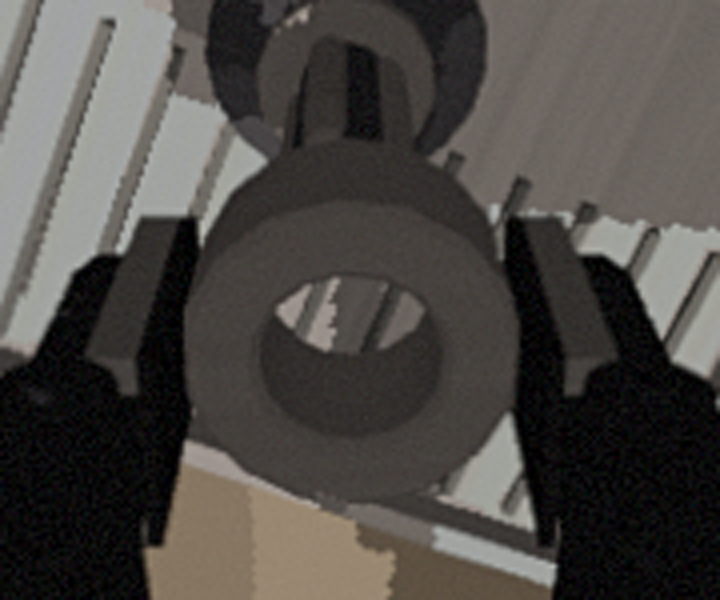

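Request:
move_arm(steps=[[[0,0,0],[0,0,0.6],3.5],[[0,0,0],[0,0,1.2],3.5],[[0,0,0],[0,0,1.6],3.5],[[0,0,0],[0,0,2],3.5],[[0,0,0],[0,0,2],3.5]])

```text
time: 5.6
ee_pos: [532.6, 199.6, 214.5]
ee_rot: [-0.0, 0.983, 0.181, -0.0]
wrist_force: [0.1, -0.1, -2.1]
opening: 0.447
```

Request:
move_arm(steps=[[[0,0,0],[0,0,0.3],3.5],[[0,0,0],[0,0,0.6],3.5],[[0,0,0],[0,0,0.9],3.5],[[0,0,0],[0,0,1.2],3.5],[[0,0,0],[0,0,1.2],3.5]])

```text
time: 6.02
ee_pos: [534.3, 200.1, 203.5]
ee_rot: [-0.0, 0.984, 0.181, 0.002]
wrist_force: [5.0, 2.0, 1.2]
opening: 0.45
```

Request:
move_arm(steps=[[[0,0,0],[0.1,0,0.3],3.5],[[0,0,0],[0.1,0,0.6],3.5],[[0,0,0],[0.1,0,0.9],3.5],[[0,0,0],[0.1,0,1.2],3.5],[[0,0,0],[0.1,0,1.5],3.5],[[0,0,0],[0.1,0,1.5],3.5]])

```text
time: 6.52
ee_pos: [534.8, 200.3, 189.6]
ee_rot: [-0.0, 0.983, 0.181, 0.001]
wrist_force: [0.4, 0.7, 12.9]
opening: 0.446
```

Good, sliding with drag. Continue toward home (~162.6).

Request:
move_arm(steps=[[[0,0,0],[0,0,0.3],3.5],[[0,0,0],[0,0,0.7],3.5],[[0,0,0],[0,0,1.1],3.5],[[0,0,0],[0,0,1.5],3.5],[[0,0,0],[0,0,1.8],3.5],[[0,0,0],[0,0,2.1],3.5],[[0,0,0],[0,0,2.1],3.5]])

```text
time: 7.1
ee_pos: [534.8, 200.2, 168.8]
ee_rot: [-0.0, 0.983, 0.181, 0.001]
wrist_force: [1.4, 0.1, 14.9]
opening: 0.448
```

Request:
move_arm(steps=[[[0,0,0],[0,0,0.2],3.5],[[0,0,0],[0,0,0.4],3.5],[[0,0,0],[0,0,0.6],3.5],[[0,0,0],[0,0,0.6],3.5]])

```text
time: 7.43
ee_pos: [534.8, 200.3, 163.0]
ee_rot: [-0.0, 0.983, 0.181, 0.001]
wrist_force: [1.0, 0.2, 14.7]
opening: 0.446
```

Request:
move_arm(steps=[[[0,0,0],[0,0,0.1],3.5],[[0,0,0],[0,0,0.2],3.5],[[0,0,0],[0,0,0.3],3.5],[[0,0,0],[0,0,0.3],3.5]])

```text
time: 7.77
ee_pos: [534.9, 200.3, 160.1]
ee_rot: [-0.0, 0.983, 0.181, 0.001]
wrist_force: [0.4, 0.5, 14.3]
opening: 0.444
```

Request:
move_arm(steps=[[[0,0,0],[0,0,0.1],3.5],[[0,0,0],[0,0,0.2],3.5],[[0,0,0],[0,0,0.2],3.5]])

```text
time: 8.02
ee_pos: [534.9, 200.3, 158.1]
ee_rot: [-0.0, 0.983, 0.181, 0.001]
wrist_force: [0.7, 0.7, 13.9]
opening: 0.44
```

Request:
move_arm(steps=[[[0,0,0],[0,0,0.1],3.5],[[0,0,0],[0,0,0.2],3.5],[[0,0,0],[0,0,0.2],3.5]])

```text
time: 8.27
ee_pos: [534.8, 200.3, 156.0]
ee_rot: [-0.0, 0.983, 0.181, 0.001]
wrist_force: [0.3, 0.1, 13.4]
opening: 0.447
```

Request:
move_arm(steps=[[[0,0,0],[0,0,0.1],3.5],[[0,0,0],[0,0,0.2],3.5],[[0,0,0],[0,0,0.2],3.5]])

```text
time: 8.52
ee_pos: [534.9, 200.3, 154.3]
ee_rot: [-0.0, 0.983, 0.181, 0.001]
wrist_force: [-0.2, -0.0, 15.6]
opening: 0.449
```

Request:
move_arm(steps=[[[0,0,0],[0,0,0.1],3.5],[[0,0,0],[0,0,0.2],3.5],[[0,0,0],[0,0,0.2],3.5]])

```text
time: 8.77
ee_pos: [534.9, 200.3, 152.7]
ee_rot: [-0.0, 0.983, 0.181, 0.002]
wrist_force: [-1.2, -0.8, 18.4]
opening: 0.446
```

Request:
move_arm(steps=[[[0,0,0],[0,0,0.1],3.5],[[0,0,0],[0,0,0.2],3.5],[[0,0,0],[0,0,0.2],3.5]])

```text
time: 9.02
ee_pos: [535.0, 200.3, 152.3]
ee_rot: [-0.0, 0.983, 0.181, 0.002]
wrist_force: [-4.6, -1.5, 30.8]
opening: 0.447
```

Request:
move_arm(steps=[[[0,0,0],[0,0,-0.2],3.5],[[0,0,0],[0,0,-0.4],3.5],[[0,0,0],[0,0,-0.4],6.5],[[0,0,0],[0,0,-0.4],6.5],[[0,0,0],[0,0,-0.4],6.5],[[0,0,0],[0,0,-0.4],6.5],[[0,0,0],[0,0,-0.4],6.5]])

```text
time: 9.6
ee_pos: [532.9, 199.8, 151.6]
ee_rot: [0.0, 0.984, 0.181, -0.001]
wrist_force: [0.3, -0.3, -0.1]
opening: 0.764
```

Request:
move_arm(steps=[[[0,0,0],[0,0,-1],6.5],[[0,0,0],[0,0,-3],6.5],[[0,0,0],[0,0,-6],6.5],[[0,0,0],[-1,0,-9],6.5],[[0,0,0],[-4,0,-12],6.5],[[0,0,0],[-6,0,-13.5],6.5],[[0,0,0],[-6,0,-13.5],6.5]])

```text
time: 10.18
ee_pos: [475.9, 178.1, 291.6]
ee_rot: [-0.0, 0.983, 0.181, 0.002]
wrist_force: [0.2, 0.4, -0.0]
opening: 0.765
```

```bash
python3 look.py w6; python3 -c "
from h import *
im=cv2.imread('pics/w6.png')
cv2.imwrite('pics/w6c.png',np.hstack([cv2.resize(im[40:200,170:330],None,fx=2.5,fy=2.5,interpolation=2),cv2.resize(env.grab_frame('side')[100:170,195:275],(400,400),interpolation=2)]))"
```

```text
10.1833 [475.9 178.1 291.6] [[0.934, 0.356, 0.004], [0.356, -0.934, 0.001], [0.004, 0.001, -1.0]] [ 0.2  0.4 -0. ] 0.76543805226059
```

View pics/w6c.png

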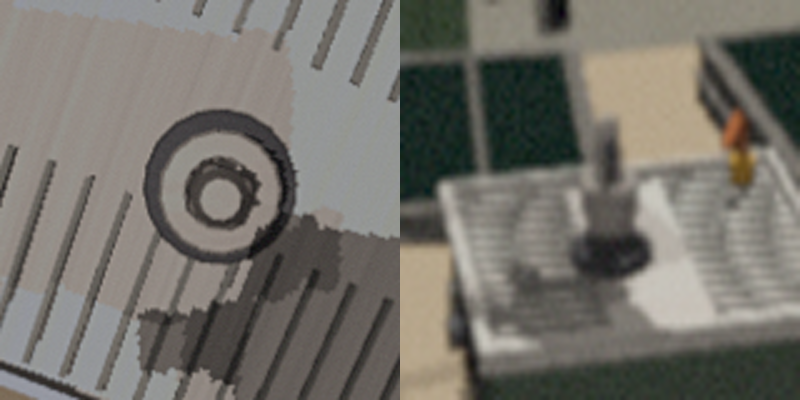

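Request:
move_arm(steps=[[[0,0,0],[-1.3,3.8,0],7.5],[[0,0,0],[-2.6,7.6,0],7.5],[[0,0,0],[-3.9,11.4,0],7.5],[[0,0,0],[-5.2,15.2,0],7.5],[[0,0,0],[-6.5,19,0],7.5],[[0,0,0],[-7.8,22.8,0],7.5],[[0,0,0],[-9.1,26.6,0],7.5],[[0,0,0],[-10.4,30.4,0],7.5]])

```text
time: 10.95
ee_pos: [488.8, -144.5, 286.1]
ee_rot: [-0.001, 0.984, 0.181, -0.001]
wrist_force: [1.2, -0.2, -0.1]
opening: 0.88
```

Request:
move_arm(steps=[[[0,0,0],[-1.3,3.8,1],7.5],[[0,0,0],[-2.6,7.6,3],7.5],[[0,0,0],[-3.9,11.4,6],7.5],[[0,0,0],[-5.2,15.2,9],7.5],[[0,0,0],[-6.8,19.3,12],7.5],[[0,0,0],[-6.8,19.3,14],7.5],[[0,0,0],[-6.8,19.3,14],7.5],[[0,0,0],[-6.8,19.3,14],7.5]])

```text
time: 11.62
ee_pos: [492.2, -347.3, 143.0]
ee_rot: [-0.003, 0.984, 0.18, -0.002]
wrist_force: [-0.7, -0.2, -0.5]
opening: 0.881
```

```bash
python3 look.py w7; cat > circ.py <<'E'
from m import *
import sys
# circ.py name guessx guessy topz outerR boreR
n=sys.argv[1];gx,gy,z,ro,rb=map(float,sys.argv[2:7]);o=load(n)
im=cv2.imread(f"pics/{n}.png");M=Rt(o)
# rectify the plane z around the guess at 0.25 mm/px, then Hough
s=.25;W=480;i,j=np.meshgrid(np.arange(W),np.arange(W))
P=np.stack([gx+(W/2-j)*s,gy-(i-W/2)*s,np.full(i.shape,z)],-1).reshape(-1,3)
uv=proj("wrist",P,o).astype(np.float32).reshape(W,W,2)
r=cv2.remap(im,uv[...,0],uv[...,1],1);cv2.imwrite(f"pics/{n}r.png",r)
g=cv2.medianBlur(cv2.cvtColor(r,6),5)
for R_ in(ro,rb):
    c=cv2.HoughCircles(g,cv2.HOUGH_GRADIENT,1,60,param1=80,param2=12,minRadius=int((R_-1.5)/s),maxRadius=int((R_+1.5)/s))
    if c is None: print("none");continue
    for u,v,rr in c[0][:3]:
        p=np.array([gx+(W/2-v)*s,gy-(u-W/2)*s,z]);print("R",rr*s,"at",p.round(1),"shift cm",shift(o,p).round(2))
E
python3 circ.py w7 492 -348 14 25 10.75
```

```text
11.6167 [ 492.2 -347.3  143. ] [[0.935, 0.354, -0.005], [0.354, -0.935, 0.005], [-0.003, -0.006, -1.0]] [-0.7 -0.2 -0.5] 0.8807023353713057
none
R 10.9 at [ 487.9 -348.6   14. ] shift cm [-0.41  0.06 12.9 ]
```

Request:
move_arm(steps=[[[0,0,0],[-0.2,0,3.5],7.5],[[0,0,0],[-0.4,0,7],7.5],[[0,0,0],[-0.4,0,9.5],7.5],[[0,0,0],[-0.4,0,10.5],7.5],[[0,0,0],[-0.4,0,10.5],7.5],[[0,0,0],[-0.4,0,10.5],7.5]])

```text
time: 12.17
ee_pos: [491.0, -348.1, 43.4]
ee_rot: [0.0, 0.983, 0.181, 0.0]
wrist_force: [0.9, -0.4, 0.5]
opening: 0.879
```

```bash
python3 look.py w8;python3 circ.py w8 488 -348.5 14 25 10.75
```

```text
12.1667 [ 491.  -348.1   43.4] [[0.934, 0.357, 0.001], [0.357, -0.934, -0.001], [0.001, 0.001, -1.0]] [ 0.9 -0.4  0.5] 0.8786001608998633
none
R 10.85 at [ 487.9 -348.1   14. ] shift cm [-0.3  -0.12  2.94]
```

Request:
move_arm(steps=[[[0,0,0],[-0.3,-0.1,1.5],7.5],[[0,0,0],[-0.3,-0.1,2.3],7.5],[[0,0,0],[-0.3,-0.1,2.3],6],[[0,0,0],[-0.3,-0.1,2.3],4.5],[[0,0,0],[-0.3,-0.1,2.3],4.5],[[0,0,0],[-0.3,-0.1,2.3],4.5],[[0,0,0],[-0.3,-0.1,2.3],4.5],[[0,0,0],[-0.3,-0.1,2.3],4.5]])

```text
time: 12.88
ee_pos: [487.5, -349.0, 20.7]
ee_rot: [0.001, 0.984, 0.181, 0.001]
wrist_force: [-1.2, 0.5, 7.2]
opening: 0.56
```

Request:
move_arm(steps=[[[0,0,0],[0,0,0],4.5],[[0,0,0],[0,0,-3],4.5],[[0,0,0],[0,0,-7],4.5],[[0,0,0],[0,0,-11],4.5],[[0,0,0],[0,0,-15],4.5],[[0,0,0],[0,0,-19],4.5],[[0,0,0],[0,0,-23],4.5],[[0,0,0],[0,0,-25],4.5]])

```text
time: 13.55
ee_pos: [488.5, -349.8, 275.6]
ee_rot: [0.003, 0.983, 0.181, 0.003]
wrist_force: [0.1, -0.3, -0.1]
opening: 0.554
```

```bash
python3 look.py w9; python3 -c "
from h import *
o=env.get_obs();print(shift(o,(533.5,199.7,o['ee_pos'][2])))"
```

```text
13.55 [ 488.5 -349.8  275.6] [[0.935, 0.356, 0.006], [0.356, -0.935, -0.005], [0.004, 0.007, -1.0]] [ 0.1 -0.3 -0.1] 0.5542295275781655
[ 23.69444684 -49.89170015  -0.42494656]
```

Request:
move_arm(steps=[[[0,0,0],[1.6,-3.4,0],4.5],[[0,0,0],[3.4,-7,0],4.5],[[0,0,0],[5.1,-10.7,0],4.5],[[0,0,0],[6.8,-14.4,0],4.5],[[0,0,0],[8.5,-18,0],4.5],[[0,0,0],[10.2,-21.6,0],4.5],[[0,0,0],[11.9,-25.2,0],4.5],[[0,0,0],[13.6,-28.8,0],4.5]])

```text
time: 14.27
ee_pos: [511.1, -29.1, 269.6]
ee_rot: [0.0, 0.984, 0.181, 0.0]
wrist_force: [1.5, -0.2, -0.1]
opening: 0.562
```

Request:
move_arm(steps=[[[0,0,0],[1.7,-3.6,0],4.5],[[0,0,0],[3.4,-7.2,0],4.5],[[0,0,0],[5.1,-10.8,0],4.5],[[0,0,0],[6.8,-14.4,0],4.5],[[0,0,0],[8.5,-18,0],4.5],[[0,0,0],[10,-21,0],4.5],[[0,0,0],[10,-21,0],4.5],[[0,0,0],[10,-21,0],4.5]])

```text
time: 14.93
ee_pos: [529.9, 202.6, 269.3]
ee_rot: [-0.0, 0.983, 0.183, 0.0]
wrist_force: [-0.2, -0.2, -1.0]
opening: 0.559
```

```bash
python3 look.py w10; python3 - <<'E'
from m import *
import subprocess
o=load("w10");p=o["ee_pos"]
print(subprocess.run(["python3","circ.py","w10",*map(str,[p[0],p[1],p[2]-6.7,25,10.75])],capture_output=True,text=True).stdout)
print(shift(o,(533.5,199.7,230)))
E
```

```text
14.9333 [529.9 202.6 269.3] [[0.933, 0.359, 0.0], [0.359, -0.933, 0.0], [0.0, -0.0, -1.0]] [-0.2 -0.2 -1. ] 0.5592540523437409
R 26.35 at [532.  202.4 262.6] shift cm [0.19 0.09 0.67]
R 10.95 at [557.  151.9 262.6] shift cm [0.71 5.7  0.67]
R 9.475 at [535.3 204.9 262.6] shift cm [ 0.59 -0.03  0.67]
R 11.55 at [568.3 216.2 262.6] shift cm [4.07 0.11 0.67]

[0.23164184 0.39510165 3.9275317 ]
```

Request:
move_arm(steps=[[[0,0,0],[0.1,0.3,2],4.5],[[0,0,0],[0.1,0.3,3.5],4.5],[[0,0,0],[0.1,0.3,3.5],4.5],[[0,0,0],[0.1,0.3,3.5],4.5]])

```text
time: 15.32
ee_pos: [531.5, 196.9, 233.9]
ee_rot: [0.0, 0.984, 0.18, -0.001]
wrist_force: [-0.0, -0.3, -0.7]
opening: 0.561
```

```bash
python3 look.py w11; python3 - <<'E'
from m import *
o=load("w11")
print(shift(o,(533.5,199.7,212)), proj("wrist",[(533.5,199.7,202),(533.5,199.7,162)],o))
im=cv2.imread('pics/w11.png');cv2.imwrite('pics/w11c.png',cv2.resize(im[160:330,160:360],None,fx=3.5,fy=3.5,interpolation=2))
E
```

```text
15.3167 [531.5 196.9 233.9] [[0.935, 0.354, -0.002], [0.354, -0.935, -0.001], [-0.002, -0.0, -1.0]] [-0.  -0.3 -0.7] 0.5611156971904878
[ 0.29204592 -0.19449988  2.18461199] [[254.38974959 231.78898101]
 [254.93150704 207.5369792 ]]
```

View pics/w11c.png

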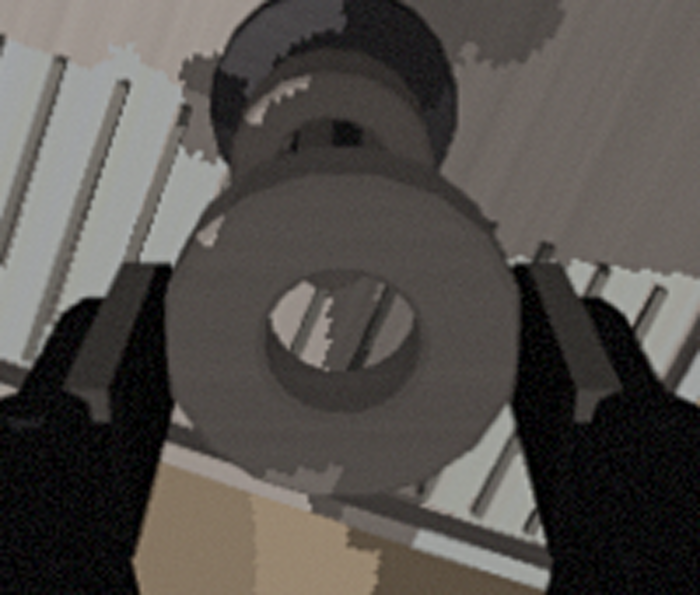

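Request:
move_arm(steps=[[[0,0,0],[0.2,-0.2,0.3],4.5],[[0,0,0],[0.2,-0.2,0.8],4.5],[[0,0,0],[0.2,-0.2,1.3],4.5],[[0,0,0],[0.2,-0.2,1.7],4.5],[[0,0,0],[0.2,-0.2,1.9],4.5],[[0,0,0],[0.2,-0.2,1.9],4.5]])

```text
time: 15.87
ee_pos: [532.9, 200.9, 214.6]
ee_rot: [0.0, 0.983, 0.181, -0.001]
wrist_force: [-0.3, 0.8, -0.4]
opening: 0.557
```

Request:
move_arm(steps=[[[0,0,0],[0,0,0.3],4.5],[[0,0,0],[0,0,0.6],4.5],[[0,0,0],[0,0,0.9],4.5],[[0,0,0],[0,0,1.2],4.5],[[0,0,0],[0,0,1.2],4.5]])

```text
time: 16.28
ee_pos: [532.7, 200.5, 202.6]
ee_rot: [0.0, 0.983, 0.181, -0.001]
wrist_force: [-2.2, -2.8, 0.1]
opening: 0.558
```

Request:
move_arm(steps=[[[0,0,0],[0,0,0.3],4.5],[[0,0,0],[0,0,0.6],4.5],[[0,0,0],[0,0,0.9],4.5],[[0,0,0],[0,0,1.2],4.5],[[0,0,0],[0,0,1.5],4.5],[[0,0,0],[0,0,1.7],4.5],[[0,0,0],[0,0,1.7],4.5]])

```text
time: 16.87
ee_pos: [533.0, 200.1, 186.4]
ee_rot: [0.001, 0.983, 0.181, -0.0]
wrist_force: [-4.4, -4.5, 7.5]
opening: 0.555
```

Request:
move_arm(steps=[[[0,0,0],[0,0,0.2],4.5],[[0,0,0],[0,0,0.4],4.5],[[0,0,0],[0,0,0.6],4.5],[[0,0,0],[0,0,0.7],4.5],[[0,0,0],[0,0,0.7],4.5]])

```text
time: 17.28
ee_pos: [533.2, 200.1, 179.9]
ee_rot: [0.001, 0.983, 0.181, -0.0]
wrist_force: [-4.8, -5.8, 9.3]
opening: 0.557
```

Request:
move_arm(steps=[[[0,0,0],[0,0,0.1],4.5],[[0,0,0],[0,0,0.2],4.5],[[0,0,0],[0,0,0.2],4.5]])

```text
time: 17.53
ee_pos: [533.2, 200.2, 178.0]
ee_rot: [0.001, 0.983, 0.181, -0.0]
wrist_force: [-4.7, -6.2, 9.7]
opening: 0.556
```

Request:
move_arm(steps=[[[0,0,0],[-0.05,0,0.1],4.5],[[0,0,0],[-0.1,0,0.2],4.5],[[0,0,0],[-0.1,0,0.2],4.5]])

```text
time: 17.78
ee_pos: [533.1, 200.1, 176.5]
ee_rot: [0.0, 0.983, 0.181, 0.001]
wrist_force: [-3.0, -4.3, 11.3]
opening: 0.561
```

Request:
move_arm(steps=[[[0,0,0],[0,0,0.1],4.5],[[0,0,0],[0,0,0.2],4.5],[[0,0,0],[0,0,0.2],4.5]])

```text
time: 18.03
ee_pos: [533.1, 200.1, 174.9]
ee_rot: [0.0, 0.983, 0.181, 0.001]
wrist_force: [-5.0, -5.5, 15.0]
opening: 0.558
```

Request:
move_arm(steps=[[[0,0,0],[-0.1,0,0.1],4.5],[[0,0,0],[-0.1,0,0.2],4.5],[[0,0,0],[-0.1,0,0.2],4.5]])

```text
time: 18.28
ee_pos: [533.1, 200.1, 173.6]
ee_rot: [0.0, 0.983, 0.181, 0.002]
wrist_force: [-4.4, -4.8, 17.1]
opening: 0.56
```

Request:
move_arm(steps=[[[0,0,0],[0,0,0.1],4.5],[[0,0,0],[0,0,0.2],4.5],[[0,0,0],[0,0,0.2],4.5]])

```text
time: 18.53
ee_pos: [533.1, 200.1, 172.5]
ee_rot: [0.0, 0.983, 0.181, 0.002]
wrist_force: [-5.7, -4.5, 23.5]
opening: 0.559
```

Request:
move_arm(steps=[[[0,0,0],[-0.1,0,0.05],4.5],[[0,0,0],[-0.1,0,0.1],4.5],[[0,0,0],[-0.1,0,0.1],4.5]])

```text
time: 18.78
ee_pos: [533.0, 200.1, 172.4]
ee_rot: [0.0, 0.983, 0.181, 0.003]
wrist_force: [-6.2, -3.5, 27.6]
opening: 0.56
```

Request:
move_arm(steps=[[[0,0,0],[0,0,-0.2],4.5],[[0,0,0],[0,0,-0.4],4.5],[[0,0,0],[0,0,-0.4],7.5],[[0,0,0],[0,0,-0.4],7.5],[[0,0,0],[0,0,-0.4],7.5],[[0,0,0],[0,0,-0.4],7.5],[[0,0,0],[0,0,-0.4],7.5]])

```text
time: 19.37
ee_pos: [530.4, 200.0, 171.8]
ee_rot: [-0.0, 0.984, 0.181, -0.0]
wrist_force: [0.3, -0.3, -0.0]
opening: 0.877
```

Request:
move_arm(steps=[[[0,0,0],[0,0,-1],8.5],[[0,0,0],[0,0,-3],8.5],[[0,0,0],[0,0,-6],8.5],[[0,0,0],[-1,0,-9],8.5],[[0,0,0],[-4,0,-11],8.5],[[0,0,0],[-6,0,-11.5],8.5],[[0,0,0],[-6,0,-11.5],8.5],[[0,0,0],[-6,0,-11.5],8.5]])

```text
time: 20.03
ee_pos: [474.2, 178.5, 288.5]
ee_rot: [-0.0, 0.984, 0.181, 0.001]
wrist_force: [0.3, -0.8, -0.1]
opening: 0.995
```

```bash
python3 look.py w12; python3 - <<'E'
from m import *
print(shift(load("w12"),(465,-134,150)))
E
python3 circ.py w12 533.5 199.7 176 25 10.75;python3 circ.py w12 533.5 199.7 202 25 5.5
```

```text
20.0333 [474.2 178.5 288.5] [[0.935, 0.356, 0.002], [0.356, -0.935, 0.001], [0.002, 0.0, -1.0]] [ 0.3 -0.8 -0.1] 0.9953647005579623
[-12.00044028  28.8803797   13.831433  ]
R 23.825 at [532.1 199.6 176. ] shift cm [ 6.14  0.09 11.27]
R 11.3 at [532.6 200.1 176. ] shift cm [ 6.21  0.06 11.27]
R 10.675 at [514.4 230.3 176. ] shift cm [ 5.58 -3.41 11.26]
R 25.8 at [529.1 197.6 202. ] shift cm [5.8  0.17 8.66]
R 5.525 at [532.1 199.6 202. ] shift cm [6.15 0.09 8.67]
R 6.85 at [511.9 217.6 202. ] shift cm [ 4.9  -2.31  8.66]
R 6.85 at [482.6 207.6 202. ] shift cm [ 1.81 -2.42  8.66]
```

Request:
move_arm(steps=[[[0,0,0],[-1.5,3.5,0],8.5],[[0,0,0],[-3,7.2,0],8.5],[[0,0,0],[-4.5,10.9,0],8.5],[[0,0,0],[-6,14.5,0],8.5],[[0,0,0],[-7.5,18.1,1.5],8.5],[[0,0,0],[-9,21.7,3.5],8.5],[[0,0,0],[-10.5,25.3,5.5],8.5],[[0,0,0],[-12,28.9,7.5],8.5]])

```text
time: 20.75
ee_pos: [465.9, -130.5, 214.2]
ee_rot: [-0.0, 0.984, 0.181, 0.0]
wrist_force: [0.6, 0.3, -0.1]
opening: 0.997
```

Request:
move_arm(steps=[[[0,0,0],[0,0,3.5],8.5],[[0,0,0],[0,0,6],8.5],[[0,0,0],[0,0,6],8.5],[[0,0,0],[0,0,6],8.5]])

```text
time: 21.08
ee_pos: [464.7, -128.2, 153.9]
ee_rot: [-0.001, 0.984, 0.181, -0.002]
wrist_force: [0.6, 0.0, 0.3]
opening: 0.997
```

```bash
python3 look.py w13; python3 circ.py w13 465 -134 9 32 10.75
```

```text
21.0833 [ 464.7 -128.2  153.9] [[0.935, 0.355, -0.004], [0.355, -0.935, 0.002], [-0.003, -0.003, -1.0]] [0.6 0.  0.3] 0.9973806160440424
R 31.975 at [ 461.9 -134.1    9. ] shift cm [-0.43  0.5  14.49]
R 12.1 at [ 477.6 -120.4    9. ] shift cm [ 1.53 -0.22 14.49]
```

Request:
move_arm(steps=[[[0,0,0],[-0.2,0.2,3.5],8.5],[[0,0,0],[-0.4,0.4,7],8.5],[[0,0,0],[-0.4,0.5,10],8.5],[[0,0,0],[-0.4,0.5,11],8.5],[[0,0,0],[-0.4,0.5,11],8.5],[[0,0,0],[-0.4,0.5,11],8.5]])

```text
time: 21.63
ee_pos: [464.7, -134.5, 46.5]
ee_rot: [0.0, 0.983, 0.181, 0.001]
wrist_force: [-0.0, -0.1, -0.7]
opening: 0.998
```

```bash
python3 look.py w14; python3 circ.py w14 462 -134 9 32 10.75
```

```text
21.6333 [ 464.7 -134.5   46.5] [[0.934, 0.357, 0.001], [0.357, -0.934, -0.0], [0.001, 0.001, -1.0]] [-0.  -0.1 -0.7] 0.9980460663953202
R 32.525 at [ 462.6 -133.6    9. ] shift cm [-0.16 -0.16  3.75]
none
```

Request:
move_arm(steps=[[[0,0,0],[-0.15,-0.1,1.5],8.5],[[0,0,0],[-0.15,-0.1,2.6],8.5],[[0,0,0],[-0.15,-0.1,3.2],8],[[0,0,0],[-0.15,-0.1,3.2],6],[[0,0,0],[-0.15,-0.1,3.2],6],[[0,0,0],[-0.15,-0.1,3.2],6],[[0,0,0],[-0.15,-0.1,3.2],6],[[0,0,0],[-0.15,-0.1,3.2],6]])

```text
time: 22.35
ee_pos: [462.4, -134.2, 15.4]
ee_rot: [0.0, 0.983, 0.181, 0.001]
wrist_force: [-2.3, 2.1, 11.9]
opening: 0.721
```

Request:
move_arm(steps=[[[0,0,0],[0,0,0],6],[[0,0,0],[0,0,-3],6],[[0,0,0],[0,0,-7],6],[[0,0,0],[0,0,-11],6],[[0,0,0],[0,0,-15],6],[[0,0,0],[0,0,-19],6],[[0,0,0],[0,0,-23],6],[[0,0,0],[0,0,-25],6]])

```text
time: 23.02
ee_pos: [463.3, -134.7, 269.7]
ee_rot: [0.002, 0.983, 0.181, 0.003]
wrist_force: [1.5, -0.1, -2.8]
opening: 0.725
```

```bash
python3 look.py w15; python3 - <<'E'
from m import *
import subprocess
o=load("w15");p=o["ee_pos"]
print(subprocess.run(["python3","circ.py","w15",*map(str,[p[0],p[1],p[2]-5,32,10.75])],capture_output=True,text=True).stdout)
print(shift(o,(533,199.7,270)))
cv2.imwrite('pics/w15c.png',cv2.imread('pics/w15.png')[150:])
E
```

```text
23.0167 [ 463.3 -134.7  269.7] [[0.934, 0.356, 0.008], [0.356, -0.934, -0.003], [0.006, 0.006, -1.0]] [ 1.5 -0.1 -2.8] 0.7250679529707658
R 31.15 at [ 463.4 -134.3  264.7] shift cm [ 0.02 -0.03  0.5 ]
R 11.225 at [ 509.1 -156.5  264.7] shift cm [3.51 3.67 0.54]
R 12.1 at [ 472.1 -170.   264.7] shift cm [-0.43  3.62  0.52]
R 9.575 at [ 466.4 -133.3  264.7] shift cm [ 0.34 -0.02  0.5 ]

[ 18.42116581 -28.76224054  -0.09482482]
```

View pics/w15c.png

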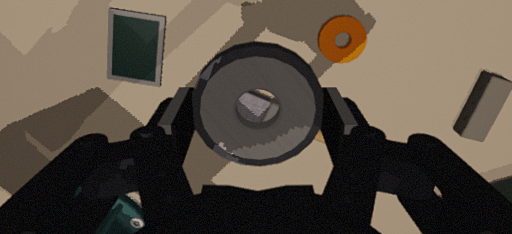

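Request:
move_arm(steps=[[[0,0,0],[2,-3,0],6],[[0,0,0],[4.2,-6.5,0],6],[[0,0,0],[6.4,-10,0],6],[[0,0,0],[8.6,-13.4,0],6],[[0,0,0],[10.8,-16.8,0],6],[[0,0,0],[13,-20.2,0],6],[[0,0,0],[15.2,-23.7,0],6],[[0,0,0],[17.2,-27,0],6]])

```text
time: 23.73
ee_pos: [525.9, 181.8, 263.9]
ee_rot: [-0.0, 0.983, 0.181, 0.0]
wrist_force: [1.4, -0.5, -1.5]
opening: 0.725
```

Request:
move_arm(steps=[[[0,0,0],[1.2,-1.8,0],6],[[0,0,0],[1.2,-1.8,1],6],[[0,0,0],[1.2,-1.8,3],6],[[0,0,0],[1.2,-1.8,4],6],[[0,0,0],[1.2,-1.8,4],6],[[0,0,0],[1.2,-1.8,4],6]])

```text
time: 24.23
ee_pos: [530.2, 199.8, 222.9]
ee_rot: [0.0, 0.984, 0.181, -0.001]
wrist_force: [0.8, 0.1, -1.8]
opening: 0.72
```

```bash
python3 -c "
from h import *
o=env.get_obs();print(o['ee_pos'],shift(o,(532.8,199.7,206)))"
```

```text
[530.24906119 199.78164701 222.88557805] [0.23923778 0.09872853 1.68801214]
```

Request:
move_arm(steps=[[[0,0,0],[0.25,0.1,0.2],6],[[0,0,0],[0.25,0.1,0.6],6],[[0,0,0],[0.25,0.1,1],6],[[0,0,0],[0.25,0.1,1.4],6],[[0,0,0],[0.25,0.1,1.7],6],[[0,0,0],[0.25,0.1,1.7],6]])

```text
time: 24.73
ee_pos: [533.3, 200.3, 205.6]
ee_rot: [-0.0, 0.984, 0.181, -0.001]
wrist_force: [0.0, -0.2, -1.3]
opening: 0.725
```

Request:
move_arm(steps=[[[0,0,0],[0,0,0.2],6],[[0,0,0],[0,0,0.4],6],[[0,0,0],[0,0,0.6],6],[[0,0,0],[0,0,0.8],6],[[0,0,0],[0,0,0.8],6]])

```text
time: 25.15
ee_pos: [533.5, 200.5, 197.9]
ee_rot: [-0.0, 0.983, 0.181, -0.0]
wrist_force: [0.3, -0.3, -2.3]
opening: 0.72
```

Request:
move_arm(steps=[[[0,0,0],[0,0,0.2],6],[[0,0,0],[0,0,0.4],6],[[0,0,0],[0,0,0.6],6],[[0,0,0],[0,0,0.7],6],[[0,0,0],[0,0,0.7],6]])

```text
time: 25.57
ee_pos: [533.6, 200.2, 191.1]
ee_rot: [0.0, 0.983, 0.181, -0.0]
wrist_force: [-1.2, -2.8, 0.2]
opening: 0.719
```

Request:
move_arm(steps=[[[0,0,0],[0,0,0.1],6],[[0,0,0],[0,0,0.2],6],[[0,0,0],[0,0,0.3],6],[[0,0,0],[0,0,0.3],6]])

```text
time: 25.9
ee_pos: [533.7, 200.3, 188.5]
ee_rot: [0.0, 0.983, 0.181, -0.0]
wrist_force: [-2.9, -3.7, 4.0]
opening: 0.717
```

Request:
move_arm(steps=[[[0,0,0],[0,0,0.1],6],[[0,0,0],[0,0,0.2],6],[[0,0,0],[0,0,0.2],6]])

```text
time: 26.15
ee_pos: [533.8, 200.3, 186.8]
ee_rot: [0.0, 0.983, 0.181, -0.0]
wrist_force: [-4.4, -3.7, 7.2]
opening: 0.721
```

Request:
move_arm(steps=[[[0,0,0],[-0.1,0,0.1],6],[[0,0,0],[-0.1,0,0.2],6],[[0,0,0],[-0.1,0,0.2],6]])

```text
time: 26.4
ee_pos: [533.7, 200.3, 185.4]
ee_rot: [-0.0, 0.983, 0.181, 0.001]
wrist_force: [-3.2, -4.0, 9.5]
opening: 0.721
```

Request:
move_arm(steps=[[[0,0,0],[0,0,0.1],6],[[0,0,0],[0,0,0.2],6],[[0,0,0],[0,0,0.2],6]])

```text
time: 26.65
ee_pos: [533.7, 200.3, 183.8]
ee_rot: [0.0, 0.983, 0.181, 0.001]
wrist_force: [-3.3, -3.5, 13.0]
opening: 0.719
```

Request:
move_arm(steps=[[[0,0,0],[0,0,0.1],6],[[0,0,0],[0,0,0.15],6],[[0,0,0],[0,0,0.15],6]])

```text
time: 26.9
ee_pos: [533.8, 200.3, 182.7]
ee_rot: [-0.0, 0.983, 0.181, 0.001]
wrist_force: [-4.5, -4.2, 14.8]
opening: 0.719
```

Request:
move_arm(steps=[[[0,0,0],[-0.1,0,0.1],6],[[0,0,0],[-0.1,0,0.15],6],[[0,0,0],[-0.1,0,0.15],6]])

```text
time: 27.15
ee_pos: [533.7, 200.3, 181.8]
ee_rot: [-0.0, 0.983, 0.181, 0.002]
wrist_force: [-3.2, -3.5, 16.8]
opening: 0.721
```

Request:
move_arm(steps=[[[0,0,0],[0,0,0.1],6],[[0,0,0],[0,0,0.15],6],[[0,0,0],[0,0,0.15],6]])

```text
time: 27.4
ee_pos: [533.8, 200.3, 181.2]
ee_rot: [-0.0, 0.983, 0.181, 0.003]
wrist_force: [-6.4, -4.4, 22.2]
opening: 0.725
```

Request:
move_arm(steps=[[[0,0,0],[-0.1,0,0.1],6],[[0,0,0],[-0.1,0,0.15],6],[[0,0,0],[-0.1,0,0.15],6],[[0,0,0],[-0.1,0,0.15],6]])

```text
time: 27.73
ee_pos: [533.8, 200.3, 181.1]
ee_rot: [-0.0, 0.983, 0.181, 0.004]
wrist_force: [-6.1, -3.8, 31.2]
opening: 0.72
```

Request:
move_arm(steps=[[[0,0,0],[0,0,-0.2],6],[[0,0,0],[0,0,-0.4],6],[[0,0,0],[0,0,-0.4],8.5],[[0,0,0],[0,0,-0.4],8.5],[[0,0,0],[0,0,-0.4],8.5],[[0,0,0],[0,0,-0.4],8.5],[[0,0,0],[0,0,-0.4],8.5]])

```text
time: 28.32
ee_pos: [530.8, 199.6, 179.8]
ee_rot: [-0.0, 0.984, 0.181, -0.0]
wrist_force: [0.2, 0.2, 0.3]
opening: 0.996
```

Request:
move_arm(steps=[[[0,0,0],[0,0,-1],8.5],[[0,0,0],[0,0,-3],8.5],[[0,0,0],[0,0,-6],8.5],[[0,0,0],[0,0,-9],8.5],[[0,0,0],[-3,2,-11],8.5],[[0,0,0],[-6,4,-12],8.5],[[0,0,0],[-6,4,-12],8.5],[[0,0,0],[-6,4,-12],8.5]])

```text
time: 28.98
ee_pos: [488.8, 139.9, 301.9]
ee_rot: [-0.0, 0.984, 0.18, 0.001]
wrist_force: [-0.1, -0.4, 0.1]
opening: 0.996
```

```bash
python3 look.py w16; python3 circ.py w16 533 200 185 32 10.75; python3 - <<'E'
from h import *
im=cv2.imread('pics/w16.png');o=env.get_obs()
u,v=proj("wrist",[(533,200,185)],o)[0].astype(int);print(u,v)
s=env.grab_frame('side');t=env.grab_frame('top');r=lambda a:cv2.resize(a,(390,290),interpolation=2)
y=max(v-58,0);x=max(u-78,0)
cv2.imwrite('pics/f.png',np.vstack([np.hstack([r(im[y:y+116,x:x+156]),r(s[95:170,190:290])]),np.hstack([r(s),r(t)])]))
E
```

```text
28.9833 [488.8 139.9 301.9] [[0.935, 0.354, 0.002], [0.354, -0.935, 0.001], [0.002, 0.0, -1.0]] [-0.1 -0.4  0.1] 0.9955177993652363
R 31.7 at [532.9 199.9 185. ] shift cm [ 6.22 -4.05 11.71]
R 11.275 at [532.9 200.6 185. ] shift cm [ 6.24 -4.12 11.71]
R 10.95 at [511.1 231.1 185. ] shift cm [ 5.29 -7.75 11.7 ]
R 11.55 at [502.9 167.1 185. ] shift cm [ 2.25 -2.05 11.7 ]
205 115
```

View pics/f.png

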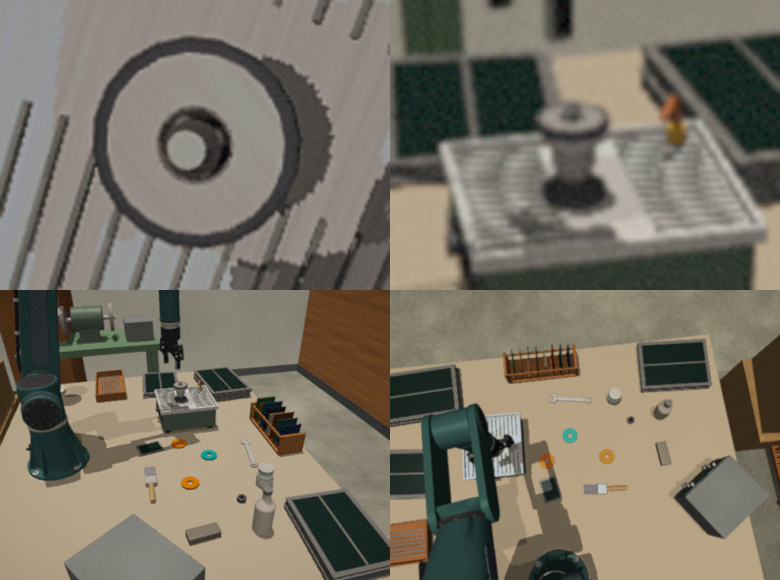

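```bash
python3 -c "
from cell import env
print(env.job_done(),env.get_obs()['time'])"
```

```text
the job is handed in; nothing more can be done
the job is handed in; nothing more can be done
```

The thick spacer, the thinner spacer and the grinding wheel are on the spindle in that order, and the job is handed in. The clock read about 29 s.

- **Seating:** I pushed each part down in small steps until it stopped moving. The last push read 28–31 N. Each stop was 10.2–10.3 mm below the part's free home height, so the spindle spring was fully compressed with the part home. I eased back and let go after each one.
- **Final pictures:** The stack is complete, with the wheel flat and centred on the spindle to within about 1 mm. The gripper was open and clear above it, with wrist force near zero. The nut and the other things look undisturbed.
- **Loose checks:** The outer-edge fit on the thin spacer read about 5% small (23.8 mm radius instead of 25 mm). Its home height therefore rests on the force and travel readings, not the picture. Sideways forces of up to about 8 N appeared while pressing the thin spacer and the wheel. I trimmed the position, but they never went away completely.

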